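Put the spatula away, then hold a plaster mould square in the corner

ROBOT

A 7-joint arm with a two-finger parallel gripper is mounted at the origin on the work surface. World frame = base frame: x ahead of the robot, y to its left, z up, the work surface at z = 0. Lengths are in m, angles in rad, forces in N, time in s.
With the tool pointing down it reaches from about 0.425 to 0.925 m from the base axis. Payload 6.8 kg.
Tool frame: the origin (TCP) lies on the front face of the gripper's body, between the roots of the fingers; the fingertips stand 73 mm ahead of it and the grasp point (between the pads) lies 54 mm ahead of it (env.nose_length is the distance from the TCP to the fingertips, in m); z points along the fingers, y is the line along which they close (so a half turn about z gives the same grasp; the last joint's range is limited). The gripper opens to 85 mm and grips with 20 to 120 N. Pads are 22 mm wide; open, the fingers measure 114 mm over their backs; the gripper's body (76 mm by 85 mm) begins 54 mm behind the grasp point. The pads swing forward as they close: fully open they stand 13 mm farther back than shut.
Start: joints at [1.173, 0.477, 0.022, 1.555, -0.011, 1.109, -0.083], TCP at [0.193, -0.647, 0.304] pointing down, gripper open.
Joint ranges: [-2.96, 2.96], [-0.34, 2.1], [-1.41, 1.46], [0.24, 2.44], [-1.37, 4.51], [0.17, 1.92], [-2.96, 2.96]. Speed limits (rad/s): [2.39, 2.39, 3.14, 3.14, 3.14, 3.14, 3.14].

INTERFACE

Orientations are given as a unit quaternion [w, x, y, z].
In Python, from cell import env, kin, camera, calibration, job gives the robot as it stands. The module is installed in compiled form; this text tells all that it offers. Calls block until the motion is done:
- env.reach(position, orientation): joint-space move of the TCP to a pose.
- env.movel(position, velocity=0.15, rot=None, stop_force=None): straight line of the TCP; rot=None keeps the orientation; velocity is the mean speed in m/s. With stop_force (N) it stops when the force on the tool has changed by that much, and returns True; else False.
- env.goto_joints(angles): joint-space move.
- env.grip(opening, f_grip=None): finger opening in m; f_grip is the grip in N (None keeps the last); returns when the fingers have stopped.
- env.dwell(seconds).
- kin.inverse_kinematics(position, orientation): joint angles nearest the present ones, or None.
- env.get_state(): the state.
- camera(name): name is "side" or "top" or "wrist"; returns (picture, depth): 400x640x3 uint8, blue, green, red; 400x640 float32, m along the optical axis (not along the pixel's ray), 0 where there is no reading.
- calibration(name): a dict with "fx", "fy", "cx", "cy" (pixels), "rvec" (rotation vector, rad) and "tvec" (3), from world to camera coordinates, as OpenCV has them. Camera axes: x right, y down, z forward; pixel columns grow to the right and rows downward; lengths in m; the calibration is good to about 2 mm. A picture is of the moment at which its call begins: read the wrist's pose just before it. calibration takes no time and is no camera call; for the wrist camera it gives the pose at the moment of the call.
A pose or a line that the arm cannot do raises env.PlanningError and nothing moves.
- job.job_done(): hands the job in; it is judged then, once.
The state is a dict: "time": time; "qpos": joint angles; "joint_velocities": joint speeds; "joint_torque": joint torques, N m; "tcp_pos": TCP position; "orientation": TCP orientation; "force": force on the tool from outside, world axes, zero at the start; "torque": the same for the moment, N m; "opening": finger opening in m; "gripper_force": force on a finger pad.
Only numpy, scipy, OpenCV 4.12 (cv2) and the standard library are available. Lean on these libraries where they do the work, as an engineer would, in place of code of your own. Each camera call takes 0.05 s, during which the arm holds its last target. There are 200 camera calls.

TASK

First take the orange-handled spatula off the grey squaring board and lay it flat, lengthwise, in the cork-lined compartment of the blue tool tray. Then lift the square plaster mould by its wooden rib onto the board, push it into the corner until it sits flat and square against both fences at once, and finish while still gripping it and pressing it firmly against both. Do not let either thing fall from a height, and leave the tools already in the tray, the round mould and the flat wooden rib where they are.

Things in the scene. Friction and masses are not known exactly. Their poses are not given: they have to be found in the camera images.
- board: Grey squaring board, fixed, slick laminate (friction about 0.15), 240 x 240 mm, 12 mm thick; origin at the centre of its underside on the table. Two dark wooden fences stand on it, along its +x edge and its +y edge, and meet in a right-angled corner at (+x, +y). In its frame the inner faces of the fences lie at x = +102 mm and y = +102 mm, so the mould (84 mm square), fully home, has its centre at x = y = +60 mm, in any of its four square orientations.
- fence_x: Dark wooden fence along the board's +x edge, rigid, waxed and slippery (friction about 0.15): 18 mm thick (x), 240 mm long (y), 30 mm high above the board's top (its top is 42 mm above the table). Origin at the centre of its underside, on the board's top; its inner face looks to -x. Axes as the board's.
- fence_y: Dark wooden fence along the board's +y edge, rigid, waxed and slippery (friction about 0.15): 18 mm thick (y), 222 mm long (x), 30 mm high above the board's top. Origin at the centre of its underside, on the board's top; its inner face looks to -y. Axes as the board's.
- spatula: Spatula, loose, about 60 g, 170 mm long along its x axis, lying flat on the board at the start. Orange handle 16 mm wide, 16 mm high, 100 mm long, from x = -85 to +15 mm; then a small brass ferrule and a flat steel blade 20 mm wide, 3 mm thick, ending at x = +85 mm. Origin at the middle of its length, on its underside; z up. Either end may point either way in the tray.
- spatula_grip (a point): Middle of the spatula's handle (x = -35 mm, 8 mm above its underside), close to its centre of mass: grip here across y.
- tray: Blue tool tray, fixed, 218 mm long (x), 166 mm wide (y), walls and dividers 4 mm thick and 10 mm high above the table, floor 3 mm thick. Three compartments side by side, each 210 mm long along x and 50 mm wide, centred at y = -54, 0 and +54 mm. Two hold a brush and a loop tool; the third, lined with cork, is empty. Origin at the centre of its underside.
- cork: Cork lining, fixed, 206 x 46 mm, 2 mm thick, on the floor of the empty compartment where the spatula belongs (which of the three varies). Origin at the centre of its underside, 3 mm above the table, so its top is 5 mm above the table; x along the compartment.
- mould: White plaster tile mould, loose, about 0.3 kg: a block 84 x 84 mm, 32 mm high, with a wooden grip rib on top, 20 mm wide (y), 70 mm long (x), 30 mm high, so 62 mm high in all. Stands on the table at the start. Origin at the centre of its underside; z up.
- mould_rib (a point): Middle of the mould's wooden rib, 47 mm above the mould's underside: grip here across the mould's y axis (20 mm wide).
- brush: Bystander: brush with a dark handle, 144 mm long (x), 16 mm wide, 11 mm high, in a tray compartment. Origin mid-length of its underside, roughly.
- loop_tool: Bystander: clay loop tool with a light wooden handle, 170 mm long (x), 24 mm wide, 12 mm high, in a tray compartment. Origin mid-length of its underside.
- round_mould: Bystander: round plaster mould, 100 mm across, 40 mm high. Origin at the centre of its underside.
- kidney_rib: Bystander: flat wooden rib, 90 x 50 x 6 mm. Origin at the centre of its underside.
Mind the look-alikes: they are no part of the job. Leave any purple look-alike of the spatula alone.

How it is judged:
On the way, in this order (a step that is already met when the one before it is completed fails the run):
1. the spatula lies flat in the cork-lined compartment, let go (x of spatula in the frame of cork between -0.022 and 0.022 m and y of spatula in the frame of cork between -0.018 and 0.018 m and z of spatula in the frame of cork between -0.003 and 0.006 m and angle between the x axis of spatula and the x axis of cork, either way round below 0.2 rad and angle between spatula's own z axis and vertical below 0.06 rad and contact force between the fingers and spatula below 0.1 N and linear speed of spatula below 0.03 m/s), for 0.2 s.
2. the mould, gripped, is pressed flat into the corner against both fences (contact force between mould and fence_x above 2 N and contact force between mould and fence_y above 2 N and x of mould in the frame of board between 0.057 and 0.063 m and y of mould in the frame of board between 0.057 and 0.063 m and z of mould in the frame of board between 0.009 and 0.015 m and angle between mould's own z axis and vertical below 0.035 rad and (angle between the x axis of mould and the x axis of board, either way round below 0.035 rad or angle between the x axis of mould and the y axis of board, either way round below 0.035 rad) and contact force between the fingers and mould above 1 N), for 0.2 s.
At the end, for the whole second after the job is handed in: Fingers still on the mould (over 1 N), mould pressing each fence with over 2 N, centre within 3 mm of home in the corner (x, y, height), square and level within 2 degrees. Spatula released, still, flat on the cork: within 22 mm of its middle lengthwise, 18 mm across, 11 degrees (all of step 1 and all of step 2 and contact force between spatula and mould below 0.1 N); the arm keeps its last pose, push and grip.
It fails at once if the spatula is let fall from more than 50 mm above the table (height (world z) of spatula above 0.05 m and contact force between the fingers and spatula below 0.01 N).
It fails at once if the mould is let fall from more than 50 mm above the table (height (world z) of mould above 0.05 m and contact force between the fingers and mould below 0.01 N).
It fails at once if a bystander is displaced by more than 30 mm (distance of any of brush, loop_tool, round_mould, kidney_rib from where it was at the start of the episode above 0.03 m).
It also fails if it takes over 64 s, if anything falls off the work surface, if the arm or the gripper's body presses on something with over 40 N, if the wrist force passes 120 N, or if a joint passes its speed limit or range.

## Working session

There is one attempt and no reset: what is moved stays moved. The work goes in short steps, each a Python script; the robot and the scene stay as the last script left them, time stands still between calls to the robot, and variables do not carry over. Pictures are saved under pics/ and viewed, at most 10 in all, crops included, and the job is handed in when it is done.

```bash
mkdir -p pics; ls
python3 - <<'E'
from cell import env,kin,camera,calibration,job
import cv2,numpy as np
for n in("top","side"):
    p,d=camera(n); cv2.imwrite(f"pics/{n}0.png",p); np.savez(f"pics/{n}0.npz",p=p,d=d); c=calibration(n); print(n,c)
    np.savez(f"pics/{n}cal.npz",**c)
print(env.get_state()["orientation"],env.get_state()["time"])
E
```

```text
pics
top {'fx': 494.3228845664647, 'fy': 494.3228845664647, 'cx': 310.1305729022478, 'cy': 206.9242525713971, 'rvec': array([ 2.09896656, -2.14123605,  0.22117076]), 'tvec': array([0.02990649, 0.49951992, 1.51535492])}
side {'fx': 385.97962002696005, 'fy': 385.97962002696005, 'cx': 319.13752559629427, 'cy': 197.08812600027252, 'rvec': array([ 2.20853468, -0.22936228,  0.12541179]), 'tvec': array([-0.49134952,  0.11904302,  0.8748277 ])}
[-7.89340444e-04  9.89516821e-01  1.44415402e-01 -1.71956848e-04] 0.1
```

View pics/top0.png

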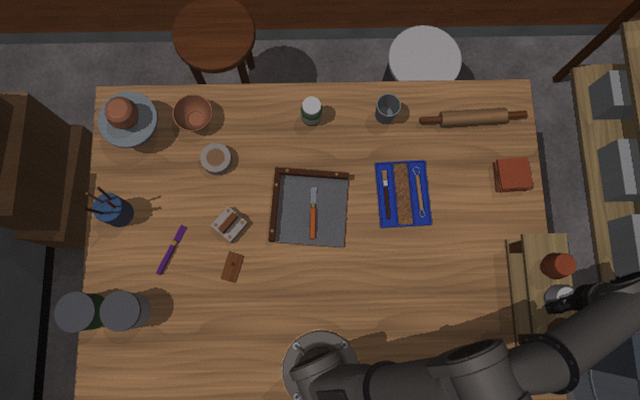

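View pics/side0.png

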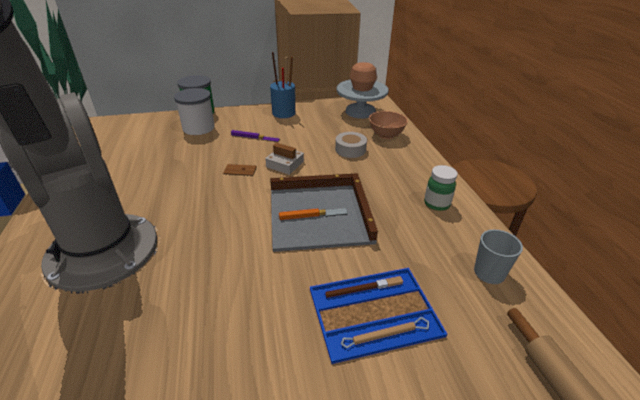

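Top view: the candidates for the spatula are the orange-handled one on the board (handle (313,222), blade (313,195)) and the purple look-alike at (172,250). For the mould they are the square one with a rib at (229,225), the round one at (216,158) and the flat rib at (232,267). By the description I choose the orange spatula and the square ribbed block. The cork is the middle compartment, at (403,195). The fences are on the board's upper edge (+x) and left edge (+y).

```bash
cat > h.py <<'E'
from cell import env,kin,camera,calibration,job
import cv2,numpy as np
def cal(n):
    c=calibration(n);return c
def ray(c,uv):
    R=cv2.Rodrigues(c["rvec"])[0];t=np.ravel(c["tvec"])
    uv=np.atleast_2d(np.asarray(uv,float))
    d=np.c_[(uv[:,0]-c["cx"])/c["fx"],(uv[:,1]-c["cy"])/c["fy"],np.ones(len(uv))]@R
    return -R.T@t,d
def plane(c,uv,z):
    o,d=ray(c,uv);return o+d*((z-o[2])/d[:,2])[:,None]
def tri(c1,p1,c2,p2):
    o,d=ray(c1,p1);q,e=ray(c2,p2);d=d[0]/np.linalg.norm(d[0]);e=e[0]/np.linalg.norm(e[0])
    s,t=np.linalg.lstsq(np.c_[d,-e],q-o,rcond=None)[0]
    a,b=o+s*d,q+t*e;return (a+b)/2,np.linalg.norm(a-b)
HSV={"orange":((5,150,120),(17,255,255)),"blue":((110,150,60),(128,255,255)),"cork":((8,60,60),(25,200,220)),
"white":((0,0,120),(30,60,255)),"wood":((3,90,20),(18,255,150))}
def blob(p,k,roi,lo=None,hi=None,open_=0):
    h=cv2.cvtColor(p,cv2.COLOR_BGR2HSV)
    m=cv2.inRange(h,*(HSV[k] if lo is None else (lo,hi)));r=np.zeros_like(m);x0,y0,x1,y1=roi;r[y0:y1,x0:x1]=m[y0:y1,x0:x1]
    if open_:r=cv2.morphologyEx(r,cv2.MORPH_OPEN,np.ones((open_,open_)))
    cs=cv2.findContours(r,cv2.RETR_EXTERNAL,cv2.CHAIN_APPROX_NONE)[0]
    return max(cs,key=cv2.contourArea) if cs else None
def down(yaw): # tool z down, tool y-axis (closing line) at angle yaw from world y
    # q = Rz(yaw) * Rx(pi): 
    return np.array([0,np.cos(yaw/2),np.sin(yaw/2),0])
def say(*a):
    with np.printoptions(precision=4,suppress=True):print(*a)
E
python3 - <<'E'
from h import *
from h import *
T=np.load("pics/top0.npz")["p"];S=np.load("pics/side0.npz")["p"];ct,cs=cal("top"),cal("side")
for k,rt,rs,z in(("orange",(280,170,340,240),(270,195,330,230),.02),("blue",(370,150,440,235),(300,260,450,365),.01),("white",(205,200,255,245),(260,140,310,180),.032)):
    a,b=blob(T,k,rt),blob(S,k,rs)
    ra,rb=cv2.minAreaRect(a),cv2.minAreaRect(b)
    say(k,ra,rb,plane(ct,cv2.boxPoints(ra),z)); say(" tri",*tri(ct,ra[0],cs,rb[0]))
E
```

```text
orange ((312.5, 222.5), (29.0, 3.0), 90.0) ((298.910888671875, 212.10890197753906), (4.179156303405762, 40.199501037597656), 84.2894058227539) [[0.5025 0.0169 0.02  ]
 [0.5023 0.0072 0.02  ]
 [0.408  0.0093 0.02  ]
 [0.4082 0.0189 0.02  ]]
 tri [0.4542 0.0131 0.0249] 0.0001925954611529675
blue ((402.9565124511719, 193.5038299560547), (65.48536682128906, 50.71752166748047), 84.98688507080078) ((378.07012939453125, 311.29522705078125), (79.30657958984375, 122.14348602294922), 76.63307189941406) [[ 0.652  -0.1977  0.01  ]
 [ 0.6641 -0.3663  0.01  ]
 [ 0.4446 -0.3701  0.01  ]
 [ 0.4333 -0.206   0.01  ]]
 tri [ 0.5531 -0.2874  0.0015] 0.008245506076729001
white ((221.52049255371094, 217.77459716796875), (10.689047813415527, 26.844085693359375), 31.75948143005371) ((279.1999816894531, 158.90000915527344), (26.246902465820312, 7.273237705230713), 18.434947967529297) [[0.4468 0.3391 0.032 ]
 [0.52   0.2953 0.032 ]
 [0.501  0.2661 0.032 ]
 [0.4282 0.31   0.032 ]]
 tri [0.4601 0.3062 0.0068] 0.03606287520713897
```

Run:
```python
from h import *
env.reach([0.48,0.02,0.30],down(0))
c=cal("wrist");p,d=camera("wrist");cv2.imwrite("pics/w1.png",p);np.savez("pics/w1.npz",p=p,d=d,**c)
st=env.get_state();say(st["time"],st["tcp_pos"],st["qpos"]);say(c, ray(c,[[320,200]]))
say(plane(c,[[0,0],[639,0],[639,399],[0,399]],.012))
```

```text
2.7167 [0.4802 0.0192 0.2999] [ 0.3627  0.2124 -0.6004  1.9785  0.1429  0.9918 -1.8778]
{'fx': 324.28987107571214, 'fy': 324.28987107571214, 'cx': 319.6179727427784, 'cy': 198.6486498223968, 'rvec': array([-2.0403,  2.0434,  0.3413]), 'tvec': array([0.0188, 0.4124, 0.5336])} (array([0.5636, 0.0181, 0.3704]), array([[-0.3293, -0.0011, -0.9442]]))
[[ 0.6435  0.3263  0.012 ]
 [ 0.6427 -0.2906  0.012 ]
 [ 0.1249 -0.4557  0.012 ]
 [ 0.1267  0.4927  0.012 ]]
```

View pics/w1.png

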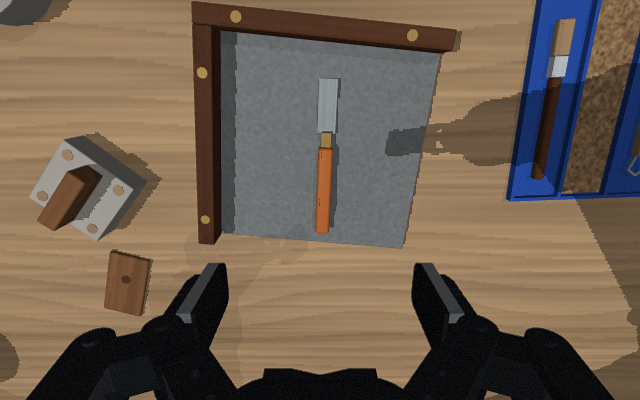

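The wrist view (orange spatula confirmed) shows:
- the handle at (325,190) and its blade up to (328,80)
- the fences along the top and left, meeting at (205,20)
- the square mould at (88,188), with its rib at (70,197)
- the flat rib at (128,283)
- the tray at the right

I take a second view and measure.

```bash
cat > m1.py <<'E'
from h import *
def load(f):
    z=np.load(f);return z["p"],{k:z[k] for k in("fx","fy","cx","cy","rvec","tvec")}
def handle(p,c,z=.028):
    k=blob(p,"orange",(150,0,639,330));w=plane(c,k[:,0],z)[:,:2].astype(np.float32)
    return cv2.minAreaRect(k)[0],cv2.minAreaRect(w)
def grey(p,c,z=.012):
    h=cv2.cvtColor(p,cv2.COLOR_BGR2HSV)
    m=cv2.inRange(h,(80,8,45),(130,70,150));m[330:]=0
    m=cv2.morphologyEx(m,cv2.MORPH_OPEN,np.ones((5,5)))
    cs=cv2.findContours(m,cv2.RETR_EXTERNAL,cv2.CHAIN_APPROX_NONE)[0];k=cv2.convexHull(max(cs,key=cv2.contourArea))
    w=plane(c,k[:,0],z)[:,:2].astype(np.float32)
    return k,cv2.minAreaRect(w)
E
python3 - <<'E'
from m1 import *
env.movel([0.48,0.16,0.30])
c=cal("wrist");p,d=camera("wrist");cv2.imwrite("pics/w2.png",p);np.savez("pics/w2.npz",p=p,d=d,**c)
a=load("pics/w1.npz");b=load("pics/w2.npz")
ha,hb=handle(*a),handle(*b);say(ha,hb);say("tri",*tri(a[1],ha[0],b[1],hb[0]))
for x in(a,b):
    k,w=grey(*x);say(w,cv2.boxPoints(w))
E
```

```text
((323.56353759765625, 190.5023193359375), ((0.45321124792099, 0.014145763590931892), (0.014880659990012646, 0.09697993099689484), 87.75634765625)) ((447.80645751953125, 197.13726806640625), ((0.446213036775589, 0.01497842837125063), (0.014570524916052818, 0.08372507244348526), 87.67951202392578))
tri [0.4503 0.0139 0.0251] 0.007784692041824913
((0.5006951689720154, 0.05903629958629608), (0.12305843085050583, 0.22057078778743744), 85.06900024414062) [[ 0.3855  0.0072]
 [ 0.6053 -0.0117]
 [ 0.6159  0.1109]
 [ 0.3961  0.1298]]
((0.563073456287384, 0.03411053121089935), (0.09123395383358002, 0.14778245985507965), 2.5879323482513428) [[ 0.5142  0.1059]
 [ 0.5208 -0.0418]
 [ 0.612  -0.0376]
 [ 0.6053  0.11  ]]
```

View pics/w2.png

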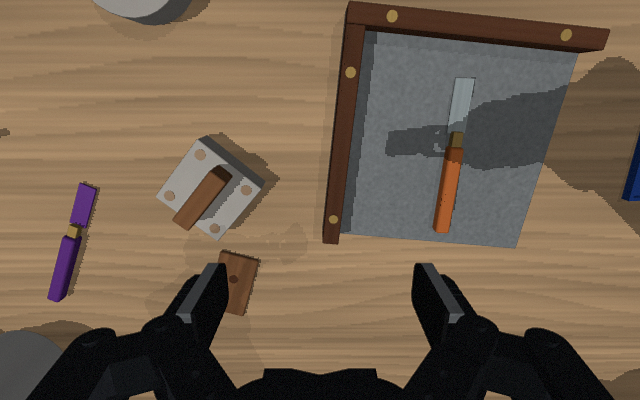

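The second view shows the mould at (210,188) with its rib at (203,198), the purple look-alike at (73,243), and the orange handle at (449,190). The board's fence pins are at (392,16), (566,35), (350,72) and (333,219). Next I triangulate the pins, rib and mould corners, and view the tray.

Run:
```python
from m1 import *
env.reach([0.49,-0.27,0.30],down(0))
c=cal("wrist");p,d=camera("wrist");cv2.imwrite("pics/w3.png",p);np.savez("pics/w3.npz",p=p,d=d,**c)
a=load("pics/w1.npz");b=load("pics/w2.npz");t=load("pics/w3.npz")
def pin(p,uv):
    u,v=uv;r=p[v-9:v+10,u-9:u+10];h=cv2.cvtColor(r,cv2.COLOR_BGR2HSV)
    m=cv2.inRange(h,(15,60,120),(32,255,255));M=cv2.moments(m,True);return u-9+M["m10"]/M["m00"],v-9+M["m01"]/M["m00"]
P=[]
for u,v in(((236,17),(392,16)),((412,35),(566,35)),((202,72),(350,72)),((205,219),(333,219))):
    x,e=tri(a[1],pin(a[0],u),b[1],pin(b[0],v));P.append(x);say("pin",x,e,plane(a[1],[pin(a[0],u)],.042)[0],plane(b[1],[pin(b[0],v)],.042)[0])
P=np.array(P);f=P[0]-P[1];g=P[2]-P[3];say("yaw",np.degrees(np.arctan2(f[0],f[1])),np.degrees(np.arctan2(g[1],g[0])))
# mould holes / rib
k=blob(t[0],"blue",(100,0,600,340))
w=plane(t[1],k[:,0],.010)[:,:2].astype(np.float32);say("tray",cv2.minAreaRect(w))
k=blob(t[0],"cork",(150,0,600,340),(8,60,60),(22,200,230),3);w=plane(t[1],k[:,0],.005)[:,:2].astype(np.float32);say("cork",cv2.minAreaRect(w),cv2.minAreaRect(k))
```

```text
pin [0.6237 0.0932 0.0437] 5.8912647698968726e-05 [0.624  0.0936 0.042 ] [0.6239 0.0929 0.042 ]
pin [ 0.6084 -0.0659  0.0436] 3.265808191885577e-05 [ 0.6086 -0.0664  0.042 ] [ 0.6086 -0.0671  0.042 ]
pin [0.5768 0.129  0.0438] 8.794484864637893e-05 [0.5769 0.1296 0.042 ] [0.5769 0.1289 0.042 ]
pin [0.4305 0.1436 0.0507] 0.0005267148197899329 [0.4266 0.147  0.042 ] [0.4272 0.1432 0.042 ]
yaw 5.493139742123369 -5.687735281653855
tray ((0.5483583807945251, -0.2843022644519806), (0.21745072305202484, 0.16568873822689056), 2.1817519664764404)
cork ((0.4480319023132324, -0.3283557593822479), (0.4147164821624756, 0.580851137638092), 0.12509457767009735) ((374.4999694824219, 169.49996948242188), (338.99993896484375, 448.99993896484375), 90.0)
```

View pics/w3.png

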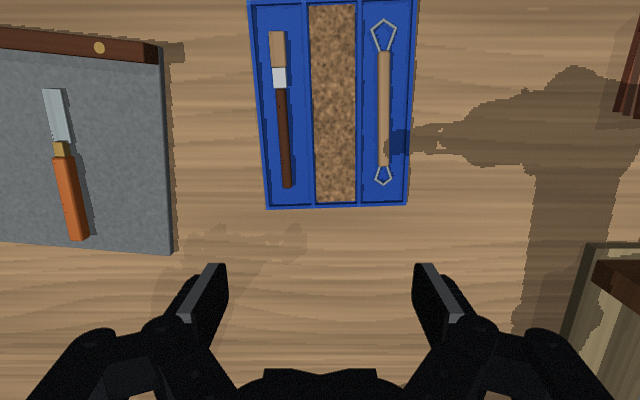

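Tray view: the tray measures 217×166 mm (as given), with the cork in the middle compartment around (333,105). The pins stand at 43–44 mm (42 expected) and give a board yaw of about −5.5°. Next I pick the spatula.

Run:
```python
from h import *
y=np.radians(-2.3)
env.grip(0.05,30)
env.reach([0.453,0.0142,0.14],down(y))
say(env.movel([0.453,0.0142,0.090],0.06,stop_force=6),env.get_state()["tcp_pos"])
env.grip(0.0,40)
s=env.get_state();say(s["opening"],s["gripper_force"],s["force"],s["time"])
env.movel([0.453,0.0142,0.122],0.06)
p,d=camera("wrist");cv2.imwrite("pics/w4.png",p);s=env.get_state();say(s["opening"],s["gripper_force"],s["force"])
```

```text
False [0.4532 0.0143 0.0902]
0.01451245614917126 39.53647077083588 [-1.5289 -0.2639  5.5859] 8.55
0.015272805106609203 39.04160141944885 [-0.7703  0.4489 -1.4617]
```

View pics/w4.png

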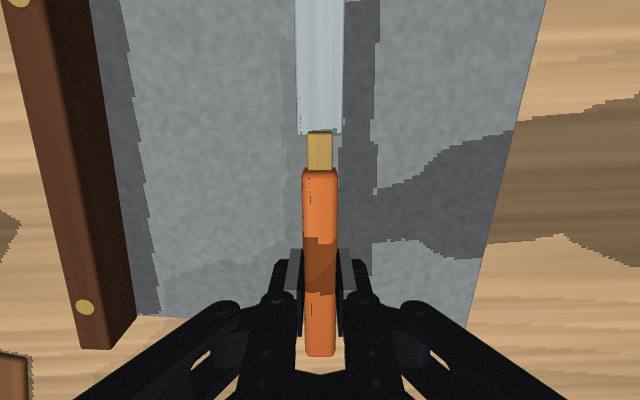

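The spatula is gripped mid-handle, in line with the fingers (handle (320,265), ferrule (320,150)). Next I place it.

Run:
```python
from h import *
y=np.radians(2.2);C=np.array([.5484,-.2843]);g=C-.035*np.array([np.cos(y),np.sin(y)])
env.movel([*g,0.122],0.15,rot=down(y))
env.movel([*g,0.092],0.08)
say(env.movel([*g,0.0835],0.03,stop_force=4),env.get_state()["tcp_pos"])
env.dwell(.1);env.grip(0.026);env.dwell(.2)
s=env.get_state();say(s["opening"],s["gripper_force"],s["force"],s["time"])
env.movel([*g,0.13],0.08);env.grip(.05)
env.movel([0.47,g[1],0.28],0.2)
c=cal("wrist");p,d=camera("wrist");cv2.imwrite("pics/w5.png",p);np.savez("pics/w5.npz",p=p,d=d,**c)
k=blob(p,"orange",(150,0,500,330));w=plane(c,k[:,0],.021)[:,:2].astype(np.float32);say(cv2.minAreaRect(w))
```

```text
True [ 0.5137 -0.2858  0.0835]
0.02571247265151514 0.0 [-0.7339 -0.2371 -0.6052] 12.9083
((0.513434648513794, -0.28657498955726624), (0.09792175889015198, 0.01456043403595686), 2.5702648162841797)
```

View pics/w5.png

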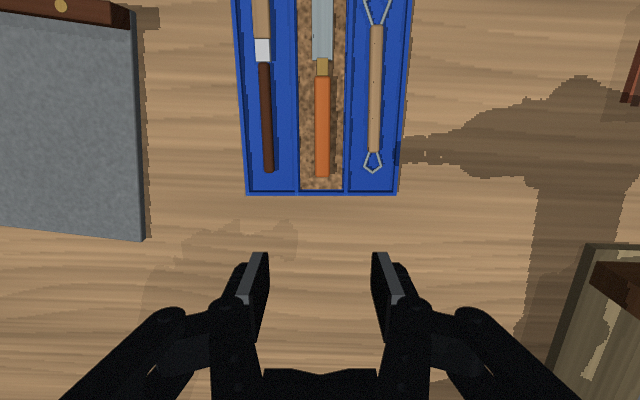

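The spatula lies in the middle compartment (handle at (322,130)): centre offset under 2 mm, yaw 2.6° against 2.2° for the tray. Next is the mould, using its four corner dots in both wrist views.

Run:
```python
from m1 import *
env.grip(.085);env.reach([0.44,0.27,0.25],down(0))
c=cal("wrist");p,d=camera("wrist");cv2.imwrite("pics/w6.png",p);np.savez("pics/w6.npz",p=p,d=d,**c)
a=load("pics/w1.npz");b=load("pics/w2.npz")
A=[(68,155),(119,190),(92,229),(40,196)];B=[(201,154),(246,190),(215,229),(169,196)]
X=[]
for u,v in zip(A,B):
    x,e=tri(a[1],u,b[1],v);X.append(x);say(x,e)
X=np.array(X);say("centre",X.mean(0),"sides",X[1]-X[0],X[2]-X[1],X[3]-X[2])
```

```text
[0.4969 0.282  0.0337] 0.0007059845156774985
[0.4568 0.2386 0.0303] 0.00031659125037520653
[0.4116 0.2764 0.0337] 0.0002866717623979238
[0.4525 0.3205 0.0378] 0.00030161584082427975
centre [0.4544 0.2794 0.0338] sides [-0.0402 -0.0434 -0.0035] [-0.0452  0.0378  0.0034] [0.0409 0.0441 0.0041]
```

View pics/w6.png

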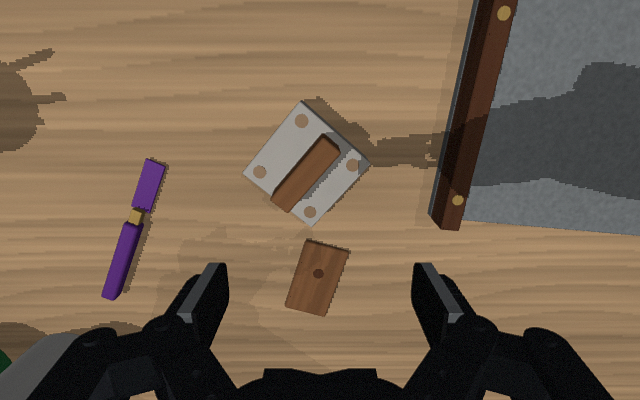

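Close view: the mould's dots are at (302,120), (352,165), (310,211) and (260,172). Its rib runs from (283,200) to (330,143). The flat rib at (318,278) is clear of it. I refine the pose and grip the mould.

Run:
```python
from m1 import *
b=load("pics/w2.npz");c=load("pics/w6.npz")
B=[(201,154),(246,190),(215,229),(169,196)];D=[(302,120),(352,165),(310,211),(260,172)]
X=np.array([tri(b[1],u,c[1],v)[0] for u,v in zip(B,D)]);m=X.mean(0)
W=plane(c[1],D,.032);e=(W[0]-W[3])+(W[1]-W[2]);n=W[0]+W[3]-W[1]-W[2];yaw=np.arctan2(e[1],e[0])
say("tri",m,"plane",W.mean(0),"yaw",np.degrees(yaw),np.degrees(np.arctan2(n[1],n[0]))-90,np.linalg.norm(W[0]-W[3]),np.linalg.norm(W[0]-W[1]))
q=W.mean(0);assert np.hypot(*(q-m)[:2])<.006 and abs(m[2]-.032)<.008
yaw=(yaw+np.arctan2(n[1],n[0])-np.pi/2)/2
np.save("mould.npy",[q[0],q[1],yaw])
env.grip(.06)
env.reach([q[0],q[1],.17],down(yaw))
say(env.movel([q[0],q[1],.114],.06,stop_force=6),env.get_state()["force"])
env.grip(0,60)
s=env.get_state();say(s["opening"],s["gripper_force"],s["force"],s["time"],s["tcp_pos"])
```

```text
tri [0.4543 0.28   0.0324] plane [0.4544 0.2803 0.032 ] yaw -40.57936140047402 -41.04353822240652 0.060747548411139066 0.059893329673848694
False [ 0.563  -0.7074 -0.1942]
0.018960715856066436 59.464677572250366 [-0.2084  0.6903  6.0065] 20.475 [0.4547 0.2805 0.1146]
```

```bash
cat > b.py <<'E'
from h import *
th=np.radians(-5.5);ex=np.array([np.cos(th),np.sin(th)]);ey=np.array([-ex[1],ex[0]])
H=.5611*ex+.1333*ey
def bf():
    s=env.get_state();f=np.array(s["force"]);p=np.array(s["tcp_pos"])[:2]-H
    return np.array([f[:2]@ex,f[:2]@ey,f[2]]),np.array([p@ex,p@ey])*1e3,s["tcp_pos"][2],s["time"]
E
python3 - <<'E'
from b import *
x,y,yaw=np.load("mould.npy")
env.movel([x,y,.185],.08)
say(*bf())
P=H-.014*(ex+ey)
env.movel([*P,.185],.12,rot=down(th))
env.movel([*P,.140],.08)
s=env.get_state();say(s["opening"],s["gripper_force"],bf())
say(env.movel([*P,.122],.02,stop_force=3));say(*bf())
c=cal("wrist");p,d=camera("wrist");cv2.imwrite("pics/w7.png",p);np.savez("pics/w7.npz",p=p,d=d,**c)
E
```

```text
[-0.0275  0.2055 -1.2631] [-135.987   188.9679] 0.18449654328896378 21.5167
0.018361968466244646 58.65562319755554 (array([ 0.6132, -0.0761, -2.9049]), array([-13.8515, -13.951 ]), np.float64(0.13999355849249115), 24.35)
True
[-1.1369 -0.3362  4.0746] [-13.9651 -13.9833] 0.12655385496379076 25.0167
```

View pics/w7.png

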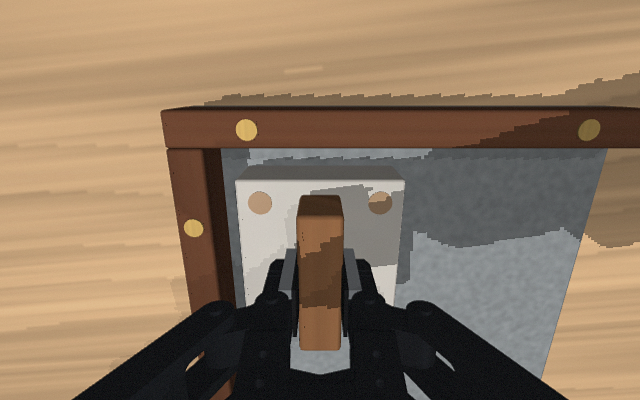

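The mould is down on the board (the 12 mm height rise matches) and square to both fences: its edge at row 180 is parallel to the fence edge at row 148. Next I push it home.

Run:
```python
from b import *
def push(v,f,vel=.015):
    p=np.array(env.get_state()["tcp_pos"]);t=p[:2]+v
    r=env.movel([*t,p[2]],vel,stop_force=f);say(r,*bf())
push(.022*ex,8)
push(.022*ey,8)
env.dwell(.2);say(*bf())
push(.004*ex,5,.008)
env.dwell(.3);say(*bf(),env.get_state()["gripper_force"])
```

```text
True [-1.3936 -0.0678  4.8402] [  0.9831 -13.9044] 0.12657415360036994 26.1
True [-1.1419 -1.0517  4.4555] [1.1    0.6658] 0.1266203585769663 27.1417
[ 0.0603 -1.0289  4.5755] [1.0839 0.6872] 0.12662509907175837 27.3417
True [-0.935  -0.2057  4.1532] [1.1991 0.6677] 0.1266286843436634 27.6167
[-0.9731  1.2587  3.6838] [1.2259 0.6467] 0.1266485252138551 27.9167 59.62165296077728
```

Contact on both sides was within about 1 mm of the predicted home, but the force relaxes at the stop. I press deeper in small steps while monitoring the force.

```bash
cat >> b.py <<'E'
def avg(n=6):
    a=[]
    for _ in range(n): env.dwell(.05);a.append(bf()[0])
    return np.mean(a,0)
E
python3 - <<'E'
from b import *
p=np.array(env.get_state()["tcp_pos"]);dx=dy=0.
for i in range(10):
    f=avg();say(i,dx*1e3,dy*1e3,f,bf()[1:])
    if f[0]<-9 and f[1]<-9:break
    if f[0]>-9:dx+=.0007
    if f[1]>-9:dy+=.0007
    t=p[:2]+dx*ex+dy*ey;env.movel([*t,p[2]],.01)
E
```

```text
0 0.0 0.0 [-1.6941  0.0209  4.28  ] (array([1.201, 0.687]), np.float64(0.12663665621560205), 28.2167)
1 0.7 0.7 [-3.9803 -1.4413  7.3193] (array([1.3423, 0.7574]), np.float64(0.12664049883791473), 28.7667)
2 1.4 1.4 [-5.8347 -3.1968 10.0332] (array([1.4359, 0.845 ]), np.float64(0.12662198002363592), 29.3167)
3 2.1 2.1 [-7.8678 -4.7968 13.1481] (array([1.5291, 0.933 ]), np.float64(0.12664571667152227), 29.8667)
4 2.8 2.8 [-10.4714  -6.3903  15.6565] (array([1.5994, 1.0062]), np.float64(0.12659408875220646), 30.4167)
5 2.8 3.5 [-10.7146  -7.7917  16.1791] (array([1.6029, 1.0943]), np.float64(0.12659809735692767), 30.9667)
6 2.8 4.2 [-10.8781  -8.9996  16.6703] (array([1.6369, 1.1239]), np.float64(0.12661020163263037), 31.5167)
7 2.8 4.8999999999999995 [-10.5829 -10.7475  17.7646] (array([1.6564, 1.2125]), np.float64(0.1266320376957802), 32.0667)
```

Run:
```python
from b import *
p,d=camera("wrist");cv2.imwrite("pics/w8.png",p);s=env.get_state();say(avg(),s["gripper_force"],s["opening"],s["orientation"],down(th),s["time"])
```

```text
[-10.5815 -10.6678  17.5274] 61.45679712295532 0.018548112281778644 [ 0.0047  0.9987 -0.0496 -0.0064] [ 0.      0.9988 -0.048   0.    ] 32.1167
```

View pics/w8.png

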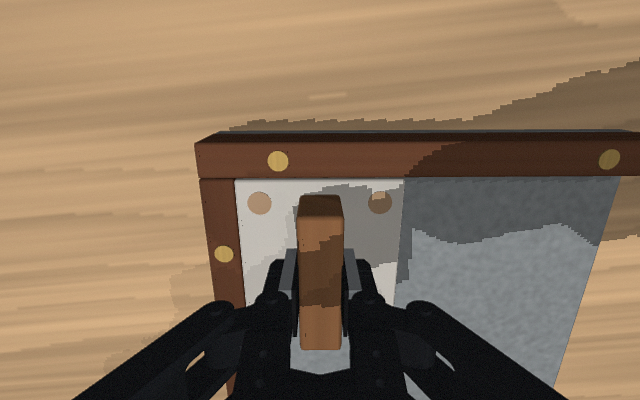

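The mould is flush against both fences: no gap along row 178 or at column 237. It presses about 10.6 N on each fence, and the tool's tilt and yaw errors are under 1°. I hand in.

```bash
python3 -c "
from cell import job
print(job.job_done())"
```

```text
the job is handed in; nothing more can be done
None
```

I handed the job in at about 32 s: the spatula is flat in the cork-lined compartment, and the mould is still gripped and pressed square into the corner at about 10.6 N on each fence by the tool's force reading; no verdict came back.

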